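# Weigh the spice tins and put the full one in its holder

### The job

One of the two spice tins is full and the other nearly empty. Stand a tin on the balance, let go and see whether the pan sinks (full) or stays up (nearly empty); then press the full one down into the spring cup until it sits firmly on the cushion, without forcing it, and leave the nearly empty one standing on the pan for refilling. Treat balance and cup gently, and leave the other things where they are.

Things in the scene. Friction and masses are not known exactly. Their poses are not given: they have to be found in the camera images.
- tin_1: lidded spice tin, a plain upright cylinder 53 mm across and 98 mm tall with straight sides: aluminium body up to 70 mm, wooden lid of the same width above it (fixed on). Full (0.39-0.46 kg) or nearly empty (0.21-0.28 kg): only the weight tells. Origin at the centre of the underside, z up
- tin_2: lidded spice tin, a plain upright cylinder 53 mm across and 98 mm tall with straight sides: aluminium body up to 70 mm, wooden lid of the same width above it (fixed on). Full (0.39-0.46 kg) or nearly empty (0.21-0.28 kg): only the weight tells. Origin at the centre of the underside, z up
- balance: small kitchen balance, fixed to the worktop: white base 85 x 150 mm, origin at the centre of its underside. The aluminium beam pivots at z = 55 mm; its pan arm points along +y of this frame and its steel counterweight along -y, each 90 mm from the pivot
- pan_floor (a point): centre of the flat floor (top side) of the round steel pan, 87 mm inside, rim 5 mm high; it stays level as the beam tilts. 82 mm above the worktop with the pan up, 60 mm with it down. A push of more than about 3.3 N (0.34 kg) on the pan makes it sink; below that it stays up. More than 30 N on the balance would harm it
- beam (a joint): tilt of the balance beam in rad: 0 = pan up against its stop (pan empty or too light a load), 0.24 = pan down against its stop (load heavier than about 0.34 kg). Moves over in about half a second to one second
- cup_mouth (a point): centre of the cup's open top rim, 54 mm above the worktop. The cup's seat, a rubber cushion, lies 26 to 44 mm below this point: it is set differently each time and its height is not reported, so press until it is felt. Firmly seated means pressed on it with 15 N or more for a moment (0.2 s), weight and springs included; more than 27 N on the holder would harm it
- holder: steel spring cup, 66 mm inside, 74 mm outside, on a dark wooden foot 92 mm across, fixed; origin under its centre. Three leaf springs inside slope inwards, from a circle of 62 mm 4 mm below the rim to one of 46 mm 24 mm below it. A tin let go there stops about 15 mm below the rim or slides on only part of the way; pressing it on takes 4 to 12 N (its weight included); on the cushion the force rises by about 10 N a mm
- crate: big wooden crate of pumpkins behind the work, fixed, in the way of anything carried past it: 300 mm deep along its x, 560 mm long along its y, rails over 100 mm high, pumpkins and dry stalks higher; origin at the centre of its underside. Pass in front of it (nearer the robot)
- garlic: bulb of garlic, 53 mm, bystander; origin under its centre
- ramekin: white ramekin 69 mm across, 42 mm tall, bystander; origin under its centre
- teaspoon: steel teaspoon 130 mm long, lying flat, bystander
- timer: round kitchen timer 66 mm across, 49 mm tall, bystander; origin under its centre
Not all that is in view belongs to the job. What is shaped like the tin_2 but purple is not meant.

How it is judged:
On the way, in this order (a step that is already met when the one before it is completed fails the run):
1. one of the tins has been stood upright on the pan and let go, and the balance has come to rest (((horizontal distance between tin_1 and pan_floor below 0.018 m and z of tin_1 in the frame of pan_floor between -0.004 and 0.004 m and angle between tin_1's own z axis and vertical below 0.08 rad and contact force between tin_1 and the arm below 0.05 N and contact force between tin_1 and the fingers below 0.05 N and linear speed of tin_1 below 0.02 m/s and velocity of joint beam between -0.05 and 0.05 rad/s) or (horizontal distance between tin_2 and pan_floor below 0.018 m and z of tin_2 in the frame of pan_floor between -0.004 and 0.004 m and angle between tin_2's own z axis and vertical below 0.08 rad and contact force between tin_2 and the arm below 0.05 N and contact force between tin_2 and the fingers below 0.05 N and linear speed of tin_2 below 0.02 m/s and velocity of joint beam between -0.05 and 0.05 rad/s))), for 0.3 s.
2. after that, a tin has been pressed down in the spring cup onto its cushion with 15 N or more (((horizontal distance between tin_1 and cup_mouth below 0.006 m and z of tin_1 in the frame of cup_mouth below -0.0245 m and angle between tin_1's own z axis and vertical below 0.06 rad and contact force between tin_1 and holder above 15 N) or (horizontal distance between tin_2 and cup_mouth below 0.006 m and z of tin_2 in the frame of cup_mouth below -0.0245 m and angle between tin_2's own z axis and vertical below 0.06 rad and contact force between tin_2 and holder above 15 N))), for 0.2 s.
At the end, for the whole second after the job is handed in: Full tin in the cup: underside at least 24.5 mm below the rim, within 6 mm of its centre, upright within 0.06 rad. Nearly empty tin on the pan: within 18 mm of its centre, upright within 0.08 rad, pan up (beam below 0.05 rad). Both released and at rest (((horizontal distance between tin_1 and cup_mouth below 0.006 m and z of tin_1 in the frame of cup_mouth below -0.0245 m and angle between tin_1's own z axis and vertical below 0.06 rad and contact force between each of tin_1, tin_2 and the arm below 0.05 N and contact force between each of tin_1, tin_2 and the fingers below 0.05 N and linear speed of each of tin_1, tin_2 below 0.02 m/s and horizontal distance between tin_2 and pan_floor below 0.018 m and z of tin_2 in the frame of pan_floor between -0.004 and 0.004 m and angle between tin_2's own z axis and vertical below 0.08 rad) or (horizontal distance between tin_2 and cup_mouth below 0.006 m and z of tin_2 in the frame of cup_mouth below -0.0245 m and angle between tin_2's own z axis and vertical below 0.06 rad and contact force between each of tin_2, tin_1 and the arm below 0.05 N and contact force between each of tin_2, tin_1 and the fingers below 0.05 N and linear speed of each of tin_2, tin_1 below 0.02 m/s and horizontal distance between tin_1 and pan_floor below 0.018 m and z of tin_1 in the frame of pan_floor between -0.004 and 0.004 m and angle between tin_1's own z axis and vertical below 0.08 rad)) and value of joint beam below 0.05 rad); the robot touches nothing.
It fails at once if a tin or the robot presses on the holder with more than 27 N (contact force between any of tin_1, tin_2, the arm and holder above 27 N).
It fails at once if a tin or the robot presses on the balance with more than 30 N (contact force between any of tin_1, tin_2, the arm and balance above 30 N).
It fails at once if the garlic, ramekin, teaspoon or timer is moved more than 30 mm (distance of any of garlic, ramekin, teaspoon, timer from where it was at the start of the episode above 0.03 m).
It also fails if it takes over 72 s, if anything falls off the work surface, if the arm or the gripper's body presses on something with over 40 N, if the wrist force passes 120 N, or if a joint passes its speed limit or range.

### The arm

A 6-joint arm with a two-finger parallel gripper is mounted at the origin on a cart in front of the work surface, level with it; the furniture and walls round the work are solid. World frame = base frame: x ahead of the robot, y to its left, z up, the work surface at z = 0. Lengths are in m, angles in rad, forces in N, time in s.
With the tool pointing down it reaches from about 0.35 to 0.725 m from the base axis. Payload 6 kg.
Tool frame: the origin (TCP) lies on the centre line of the jaws, within the pads' length; the fingertips stand tips_ahead ahead of it and the grasp point (between the pads) lies 3 mm ahead of it (tips_ahead is the distance from the TCP to the fingertips, in m); z points along the fingers, y is the direction in which the jaws open and shut (so a half turn about z gives the same grasp; the last joint's range is limited). The gripper opens to 85 mm and grips with 20 to 120 N. Pads are 22 mm wide; open, the fingers measure 114 mm over their backs; the gripper's body (76 mm by 85 mm) begins 54 mm behind the grasp point. The pads swing forward as they close: fully open they stand 13 mm farther back than shut.
Start: joints at [-0.877, 0.04, 0.085, 0, -1.615, -0.334], TCP at [0.211, -0.562, 0.224] pointing down, gripper open.
Joint ranges: [-2.56, 2.56], [-1.29, 2.01], [-1.08, 1.49], [-3.29, 1.98], [-2.81, -0.18], [-2.99, 2.99]. Speed limits (rad/s): [2.57, 2.57, 3.01, 3.14, 3.14, 3.14].

### API

Orientations are given as a unit quaternion [w, x, y, z].
In Python, from rig import read_state, capture, camera_info, hand_in, tips_ahead gives the robot as it stands.
- The arm moves only by the tool step_arm, never from a script. Its argument "deltas" is a list of rows, each a list of 3 entries, a list of its own where there are three numbers: the turn, a rotation vector about the tool's x, y, z scaled (see below), then the shift along the tool's x, y, z scaled (see below), then the gripper command: -1 is shut, 1 is fully open, values between are in proportion. In form: [[[ax, ay, az], [tx, ty, tz], grip], ...]. A call has 1 to 12 rows; each row shifts and turns the commanded pose from where the row before left it, along the tool's axes as they then stand; what a row does not reach is not made up. The controller multiplies each number of a shift by 0.04 m and each number of a turn by 8 degrees. A row lasts 1/10 s, in which the tool goes at most 50 mm and 8.59 degrees, less where a joint would pass 70% of its speed; a pose out of reach is approached as far as the arm can. A call with a number of a shift or a turn outside -1 to 1 is refused whole. A call with a gripper value outside its range is refused whole. The fingers move at their own pace and stop on an object; "force" is the grip in N (left out, the last holds). Time passes only in rows, so rows that do not move let the fingers close. It gives the time, the measured TCP pose, the force and the opening at its end, in the units of the state.
- read_state(): the state, without advancing time (a new reading comes with each control period).
- capture(name): name is "side" or "top"; returns the picture (400x640x3 uint8, red, green, blue); there is no depth.
- camera_info(name): a dict with "intrinsics" (3x3 intrinsics, pixels), "world_to_cam" (4x4, takes a point from world to camera coordinates). Camera axes: x right, y down, z forward; pixel columns grow to the right and rows downward; lengths in m; the calibration is good to about 2 mm. A picture is of the moment at which its call begins. camera_info takes no time and is no camera call.
- hand_in(): hands the job in, once; it reports no verdict.
The state is a dict: "t": time; "joint_pos": joint angles; "dq": joint speeds; "joint_efforts": joint torques, N m; "tool_pos": TCP position; "tool_rot": TCP orientation; "contact_force": force on the tool from outside, world axes, zero at the start; "wrist_torque": the same for the moment, N m; "opening": opening from 0.0 (shut) to 1.0 (fully open).
Only numpy, scipy, OpenCV 4.12 (cv2) and the standard library are available. Lean on these libraries where they do the work, as an engineer would, in place of code of your own. Each camera call takes 0.05 s, during which the arm holds its last target.

## Working session

There is one attempt and no reset: what is moved stays moved. The work goes in short steps, Python scripts to look and compute and a tool call to move; the robot and the scene stay as the last step left them, time stands still between calls to the robot, and variables do not carry over. Pictures are saved under pics/ and viewed, and the job is handed in when it is done.

Besides the shell and the picture viewer there is one more tool, called after "Emit:" by a JSON object that holds its "name" and its "arguments". step_arm: Moves the arm, as the interface text tells. Shifts and turns lie within -1 to 1; 1 stands for 0.04 m of shift or 8 degrees of turn. Its arguments: {"type":"object","properties":{"deltas":{"type":"array"},"force":{"type":"number"}},"required":["deltas"]}

```bash
mkdir -p pics; ls
python3 - <<'E'
from rig import *
import cv2
s=read_state();print(s);print(tips_ahead)
for n in("side","top"):
    im=capture(n);cv2.imwrite(f"pics/{n}0.png",im[:,:,::-1]);c=camera_info(n);print(c)
E
```

```text
pics
{'t': 0.0, 'joint_pos': array([-8.77350572e-01,  4.08061425e-02,  8.37960347e-02, -4.89789768e-04,
       -1.61549504e+00, -3.33700951e-01]), 'dq': array([-0.00174119, -0.00174653, -0.00024301, -0.00019261,  0.00115481,
        0.0001566 ]), 'joint_efforts': array([ 8.02780760e-04, -3.68214869e+01,  3.47423279e+01,  6.93219602e+00,
       -5.22984090e-03, -9.03818972e-06]), 'tool_pos': array([ 0.21118316, -0.56123571,  0.22306883]), 'tool_rot': array([-2.06667639e-04, -1.78914525e-01,  9.83864220e-01,  8.64384660e-04]), 'contact_force': array([0.82302978, 0.22904429, 0.54154129]), 'wrist_torque': array([-0.05179518, -0.06642549, -0.01526941]), 'opening': 1.0001044630757117}
0.022
{'intrinsics': array([[405.23089739,   0.        , 314.8751864 ],
       [  0.        , 405.23089739, 201.57703623],
       [  0.        ,   0.        ,   1.        ]]), 'world_to_cam': array([[-0.80086568, -0.59859705, -0.0171973 ,  0.46070348],
       [-0.22796473,  0.33129883, -0.91557259,  0.17203959],
       [ 0.55375649, -0.72933028, -0.40178487,  0.87797692],
       [ 0.        ,  0.        ,  0.        ,  1.        ]])}
{'intrinsics': array([[510.11493792,   0.        , 326.8639503 ],
       [  0.        , 510.11493792, 191.58146086],
       [  0.        ,   0.        ,   1.        ]]), 'world_to_cam': array([[-1.35649341e-03, -9.99960970e-01, -8.73032581e-03,
         4.99777867e-02],
       [-9.97430233e-01,  1.97832583e-03, -7.16171533e-02,
         5.38119334e-01],
       [ 7.16316295e-02,  8.61074271e-03, -9.97393987e-01,
         1.43456765e+00],
       [ 0.00000000e+00,  0.00000000e+00,  0.00000000e+00,
         1.00000000e+00]])}
```

View pics/side0.png

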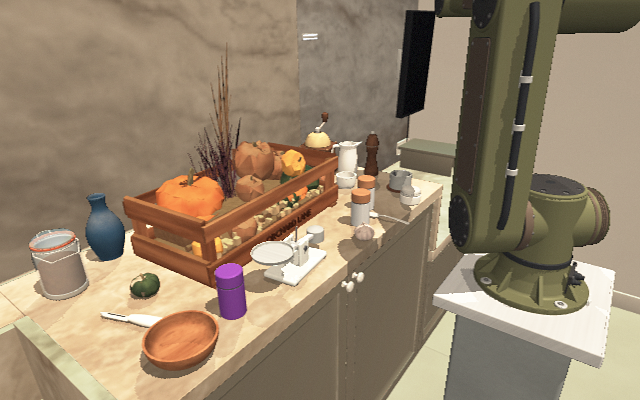

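View pics/top0.png

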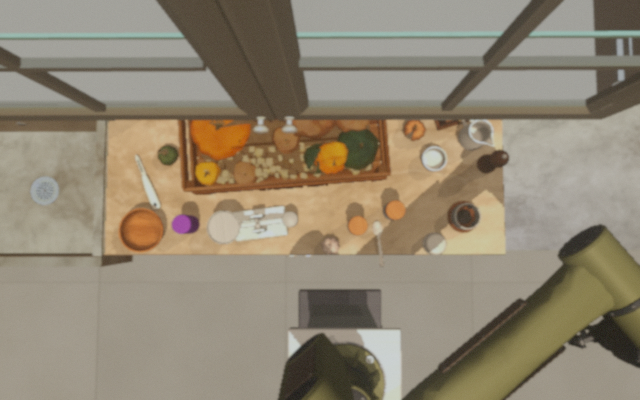

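Run:
```python
import cv2
a=cv2.imread('pics/top0.png');b=cv2.imread('pics/side0.png')
cv2.imwrite('pics/c1.png',cv2.resize(a[180:270,310:510],None,fx=4,fy=4,interpolation=2))
cv2.imwrite('pics/c2.png',cv2.resize(b[130:290,240:450],None,fx=3.7,fy=3.7,interpolation=2))
cv2.imwrite('pics/c3.png',cv2.resize(a[180:270,150:350],None,fx=4,fy=4,interpolation=2))
```

```text
(no output)
```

View pics/c1.png

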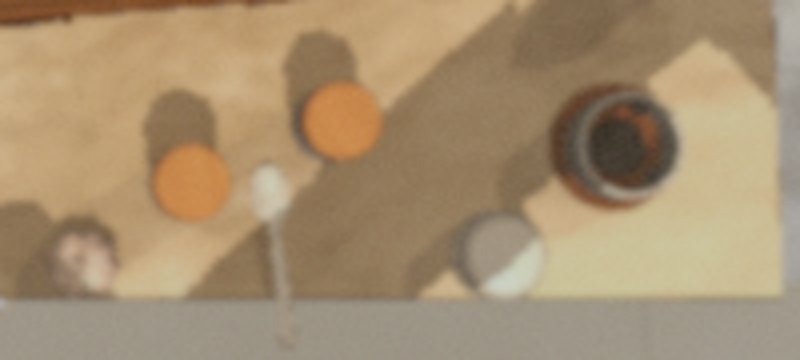

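View pics/c2.png

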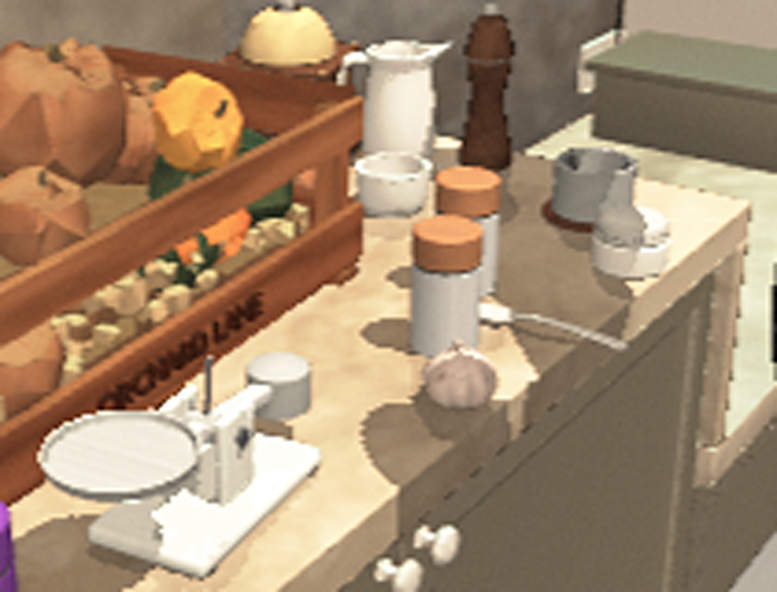

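View pics/c3.png

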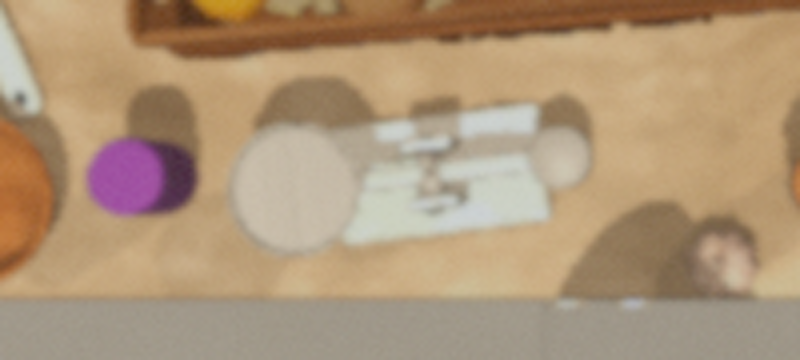

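```bash
cat > h.py <<'E'
import numpy as np,cv2
from rig import *
def cast(n,uv,z):
    c=camera_info(n);K=c["intrinsics"];T=c["world_to_cam"];R=T[:3,:3];o=-R.T@T[:3,3]
    d=R.T@np.linalg.solve(K,[uv[0],uv[1],1.]);return (o+d*(z-o[2])/d[2])
def proj(n,p):
    c=camera_info(n);q=c["world_to_cam"]@np.r_[p,1];u=c["intrinsics"]@q[:3];return u[:2]/u[2]
def blobs(m,amin=30):
    cs,_=cv2.findContours(m.astype(np.uint8),cv2.RETR_EXTERNAL,cv2.CHAIN_APPROX_NONE);out=[]
    for c in cs:
        if cv2.contourArea(c)>amin:
            M=cv2.moments(c);out.append(((M['m10']/M['m00'],M['m01']/M['m00']),cv2.contourArea(c),cv2.boundingRect(c),cv2.fitEllipse(c) if len(c)>5 else None))
    return out
E
python3 - <<'E'
from h import *
a=cv2.imread('pics/top0.png');b=cv2.imread('pics/side0.png')
def orange(im,x0,y0,x1,y1):
    h=cv2.cvtColor(im,cv2.COLOR_BGR2HSV);m=np.zeros(im.shape[:2],np.uint8)
    m[y0:y1,x0:x1]=((h[y0:y1,x0:x1,1]>125)&(h[y0:y1,x0:x1,0]<20)&(h[y0:y1,x0:x1,2]>130));return m
for B in blobs(orange(a,340,195,412,245)): print('tin',B[0],B[1],B[2],cast('top',B[0],.098))
# cup rim circle, upscaled Hough
g=cv2.cvtColor(a,cv2.COLOR_BGR2GRAY)
def hough(x0,y0,x1,y1,r0,r1,z,p2=15):
    s=cv2.resize(g[y0:y1,x0:x1],None,fx=8,fy=8,interpolation=cv2.INTER_CUBIC);s=cv2.GaussianBlur(s,(0,0),3)
    c=cv2.HoughCircles(s,cv2.HOUGH_GRADIENT,1,20,param1=40,param2=p2,minRadius=int(r0*8),maxRadius=int(r1*8))
    if c is None: print('none');return
    for q in c[0][:4]:
        uv=(q[0]/8-.44+x0,q[1]/8-.44+y0);print(uv,q[2]/8,cast('top',uv,z))
print('cup');hough(445,195,490,238,10,17,.054)
print('pan');hough(200,200,250,250,13,18,.087)
print('timer');hough(420,225,455,260,9,14,.049)
print('ramekin');hough(415,140,450,176,9,15,.042)
print('scale px/m at .054',510/1.38*.037)
for n,uv,z in [('cw',(150+562/4,180+157/4),.06),('garlic',(310+82/4,180+257/4),.03),('spoon head',(310+268/4,180+190/4),.01),('spoon end',(310+288/4,180+340/4),.01),('edge',(400,254.5),0),('crate bl',(150+140/4,180+45/4),.1),('crate front',(310,185),.1),('crate fr',(388,178),.1)]: print(n,cast('top',uv,z))
E
```

```text
tin (357.4097589653145, 224.80540858318633) 283.5 (348, 215, 20, 20) [ 0.4430573  -0.03341257  0.098     ]
tin (395.20022948938606, 209.574297188755) 290.5 (386, 200, 20, 20) [ 0.48374289 -0.13510955  0.098     ]
cup
(np.float32(467.6225), np.float32(215.7475)) 11.2375 [ 0.46792248 -0.34056701  0.054     ]
(np.float32(462.6225), np.float32(215.8725)) 15.6125 [ 0.46759858 -0.3267584   0.054     ]
(np.float32(464.9975), np.float32(217.1225)) 13.7875 [ 0.46413356 -0.33324279  0.054     ]
(np.float32(464.9975), np.float32(213.8725)) 14.0 [ 0.47311842 -0.33342883  0.054     ]
pan
none
timer
none
ramekin
none
scale px/m at .054 13.673913043478262
cw [0.45887946 0.14927043 0.06      ]
garlic [0.38910801 0.03897633 0.03      ]
spoon head [ 0.4358868  -0.09370842  0.01      ]
spoon end [ 0.32973664 -0.10699232  0.01      ]
edge [ 0.35878282 -0.1596791   0.        ]
crate bl [0.53407791 0.43128753 0.1       ]
crate front [0.55029821 0.09382004 0.1       ]
crate fr [ 0.56878593 -0.11641013  0.1       ]
```

Run:
```python
from h import *
a=cv2.imread('pics/top0.png');b=cv2.imread('pics/side0.png')
def up(im,x0,y0,x1,y1,f):
    return cv2.resize(im[y0:y1,x0:x1],None,fx=f,fy=f,interpolation=cv2.INTER_CUBIC)
outs=[]
for nm,cam,im,box,z in [('cup','top',a,(444,195,490,238),.054),('pan','top',a,(204,205,246,248),.087),('cup','side',b,(380,165,425,200),.054),('pan','side',b,(246,238,300,272),.087)]:
    f=8;u=up(im,*box,f);h=cv2.cvtColor(u,cv2.COLOR_BGR2HSV);k=h[...,1].astype(int)
    s=u.copy()
    th={'cup':70,'pan':62}[nm]
    m=(k<th)
    m=cv2.morphologyEx(m.astype(np.uint8),cv2.MORPH_OPEN,np.ones((5,5)))
    for B in blobs(m,2000):
        e=B[3];uv=((e[0][0]+.5)/f-.5+box[0],(e[0][1]+.5)/f-.5+box[1])
        x,y,w,hh=B[2];bc=((x+w/2)/f-.5+box[0],(y+hh/2)/f-.5+box[1])
        print(nm,cam,np.round(uv,2),np.round(np.array(e[1])/f/2,2),'bbox c',np.round(bc,2),w/f,hh/f,cast(cam,uv,z),cast(cam,bc,z))
        cv2.ellipse(s,e,(0,255,0),1);cv2.rectangle(s,(x,y),(x+w,y+hh),(255,0,0),1)
    s=cv2.copyMakeBorder(s,0,max(0,360-s.shape[0]),0,max(0,440-s.shape[1]),0)[:360,:440];outs.append(s)
v=np.vstack([np.hstack(outs[:2]),np.hstack(outs[2:])]);cv2.imwrite('pics/c4.png',cv2.resize(v,(734,600)))
```

```text
cup top [479.55 235.17] [ 2.78 14.54] bbox c [476.69 234.12] 25.625 6.75 [ 0.41433205 -0.37227511  0.054     ] [ 0.41722143 -0.36445149  0.054     ]
cup top [468.88 215.64] [11.72 17.5 ] bbox c [470.5  216.19] 38.0 25.625 [ 0.4682051  -0.34405503  0.054     ] [ 0.46669388 -0.34848263  0.054     ]
pan top [227.67 226.4 ] [17.29 21.43] bbox c [226.12 226.62] 38.75 33.75 [0.43932464 0.31736067 0.087     ] [0.43871321 0.3215548  0.087     ]
cup side [406.22 180.45] [16.9  25.13] bbox c [402. 182.] 45.0 35.0 [ 0.42143983 -0.28414959  0.054     ] [ 0.42645246 -0.26399267  0.054     ]
pan side [279.36 254.84] [17.39 26.73] bbox c [274.69 254.5 ] 49.625 34.0 [0.41395987 0.33457149 0.087     ] [0.4226888  0.33909488 0.087     ]
```

View pics/c4.png

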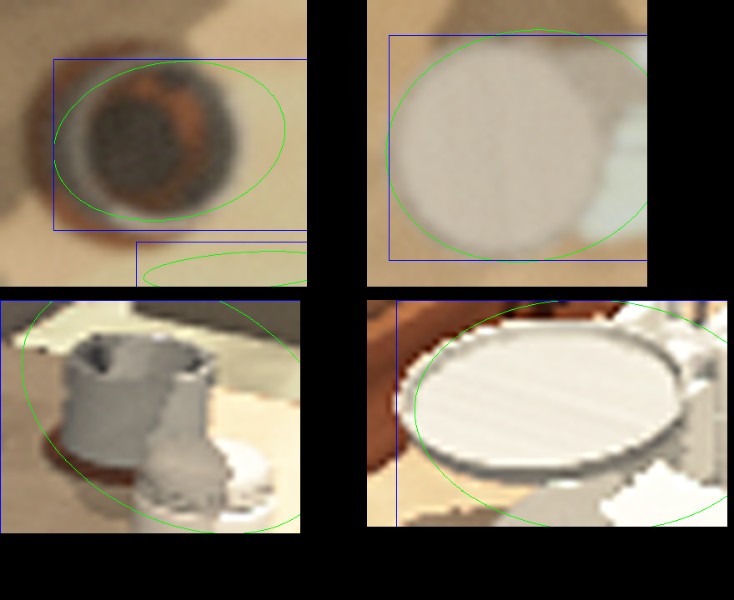

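Run:
```python
from h import *
a=cv2.imread('pics/top0.png');b=cv2.imread('pics/side0.png')
def up(im,x0,y0,w,h,f,fn):
    s=cv2.resize(im[y0:y0+h,x0:x0+w],None,fx=f,fy=f,interpolation=cv2.INTER_CUBIC)
    for x in range(0,w,5): cv2.line(s,(x*f+f//2,0),(x*f+f//2,6 if (x0+x)%10 else 14),(0,0,255),1); cv2.putText(s,str(x0+x),(x*f,24),0,.35,(0,0,255),1)
    for y in range(0,h,5): cv2.line(s,(0,y*f+f//2),(8,y*f+f//2),(0,0,255),1); cv2.putText(s,str(y0+y),(10,y*f+f//2+4),0,.35,(0,0,255),1)
    return s
u=up(a,446,195,38,44,10,0);v=up(b,384,163,40,44,10,0)
cv2.imwrite('pics/c5.png',np.hstack([u,v]))
u=up(a,203,205,42,44,9,0);v=up(b,246,236,50,44,8,0)[:396]
cv2.imwrite('pics/c6.png',np.hstack([u[:352],v[:352]]))
```

```text
(no output)
```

View pics/c5.png

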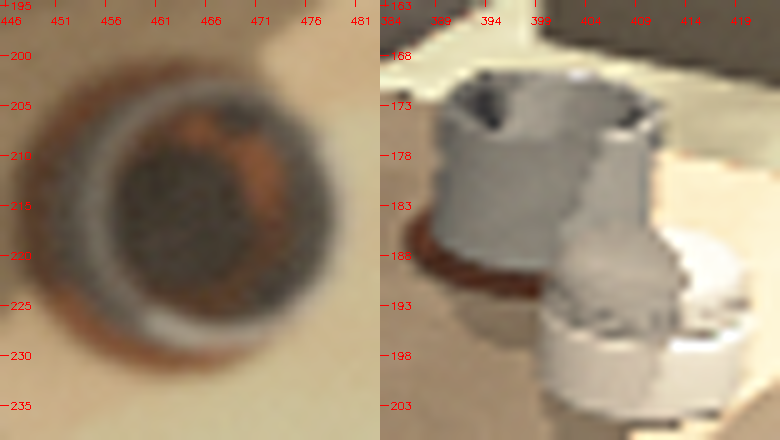

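View pics/c6.png

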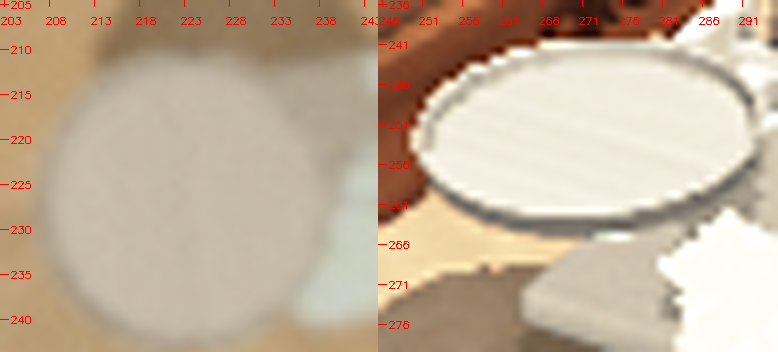

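Run:
```python
from h import *
for n,uv,z in [('top',(465.7,215.6),.054),('side',(400.2,173.2),.054),('top',(223.1,226.4),.087),('side',(271.3,251.6),.087),('top',(464,216.2),.01)]: print(n,cast(n,uv,z))
b=cv2.imread('pics/side0.png');h=cv2.cvtColor(b,cv2.COLOR_BGR2HSV);m=((h[...,1]>110)&(h[...,0]<20)&(h[...,2]>100)).astype(np.uint8)
k=np.zeros_like(m);k[170:205,345:380]=m[170:205,345:380]
for B in blobs(k,20):print(B[:3])
for x,y in((.4431,-.0334),(.4837,-.1351)): print(proj('side',[x,y,.098]),proj('side',[x,y,.07]))
# pupil: balance pivot dir
p=np.array(cast('top',(223.1,226.4),.087));c=cast('top',(150+562/4,180+157/4),.06);d=p-c;print(d,np.degrees(np.arctan2(d[1],d[0])))
```

```text
top [ 0.46833855 -0.33526907  0.054     ]
side [ 0.46752519 -0.33584174  0.054     ]
top [0.43933276 0.32977294 0.087     ]
side [0.43622375 0.33452004 0.087     ]
top [ 0.46770183 -0.34195095  0.01      ]
((363.0918045705279, 188.85579196217495), 423.0, (351, 175, 25, 29))
[360.26639305 190.69498257] [359.98457208 200.08325753]
[366.16349084 177.124513  ] [365.84951931 185.89221784]
[-0.01954669  0.18050251  0.027     ] 96.1804997199612
```

Candidates for "tin": wooden-lidded cylinders at top px (357,225) and (395,210) are the two spice tins (aluminium body and wooden lid, seen in the enlarged side crop). The purple one at (186,225) is the decoy. The steel cup on its dark foot is at (466,216), the pan at (223,226), and the white/grey disc at (436,243) is the timer. First I'll align the tool's yaw.

Emit:
{"name": "step_arm", "arguments": {"deltas": [[[0, 0, 0.86], [0, 0, 0], 1], [[0, 0, 0.86], [0, 0, 0], 1], [[0, 0, 0.86], [0, 0, 0], 1], [[0, 0, 0], [0, 0, 0], 1]], "force": 50}}

```text
t: 0.5
tool_pos: [0.2112, -0.5614, 0.2236]
tool_rot: [-0.0, 0.001, 1.0, 0.0]
contact_force: [0.1, -0.5, 0.2]
opening: 0.998
```

Emit:
{"name": "step_arm", "arguments": {"deltas": [[[0, 0, 0], [-0.36, 0.8, 0], 1], [[0, 0, 0], [-0.36, 0.8, 0], 1], [[0, 0, 0], [-0.36, 0.8, 0], 1], [[0, 0, 0], [-0.36, 0.8, 0], 1], [[0, 0, 0], [-0.36, 0.8, 0], 1], [[0, 0, 0], [-0.36, 0.8, 0], 1], [[0, 0, 0], [-0.36, 0.8, 0], 1], [[0, 0, 0], [-0.36, 0.8, 0], 1], [[0, 0, 0], [-0.36, 0.8, 0], 1], [[0, 0, 0], [-0.36, 0.8, 0], 1], [[0, 0, 0], [-0.36, 0.8, 0], 1], [[0, 0, 0], [-0.36, 0.8, 0], 1]]}}

```text
t: 1.7
tool_pos: [0.3845, -0.1762, 0.2241]
tool_rot: [0.0, -0.002, 1.0, 0.0]
contact_force: [0.9, 0.1, 0.5]
opening: 0.999
```

Emit:
{"name": "step_arm", "arguments": {"deltas": [[[0, 0, 0], [-0.36, 0.9, 0], 1], [[0, 0, 0], [-0.36, 0.9, 0], 1], [[0, 0, 0], [-0.36, 0.9, 0], 1], [[0, 0, 0], [-0.4, 0.9, 0], 1], [[0, 0, 0], [0, 0, 0], 1], [[0, 0, 0], [0, 0, 0], 1]]}}

```text
t: 2.3
tool_pos: [0.4435, -0.033, 0.2237]
tool_rot: [-0.0, -0.002, 1.0, -0.0]
contact_force: [0.7, -0.3, 0.2]
opening: 1.0
```

Run:
```python
from h import *
a=capture('side')[:,:,::-1];b=capture('top')[:,:,::-1]
print(proj('side',[.443,-.033,.223-.022]),proj('side',[.443,-.033,.098]))
u=cv2.resize(a[80:270,290:450],None,fx=3,fy=3,interpolation=2);v=cv2.resize(b[150:270,300:420],None,fx=3,fy=3,interpolation=2)
v=cv2.copyMakeBorder(v,0,u.shape[0]-v.shape[0],0,0,0)
cv2.imwrite('pics/c7.png',cv2.resize(np.hstack([u,v]),(780,int(570*780/840))))
```

```text
[361.30881676 154.49954098] [360.22233211 190.74837829]
```

View pics/c7.png

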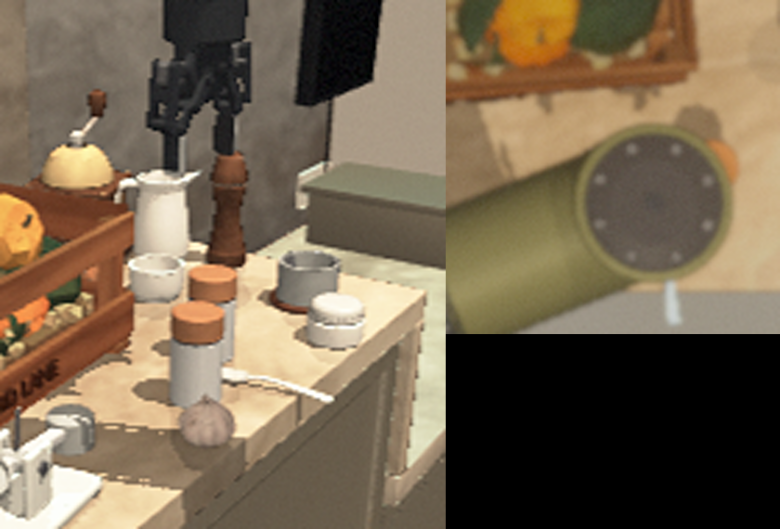

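Emit:
{"name": "step_arm", "arguments": {"deltas": [[[0, 0, 0], [0, 0, 0.7], 1], [[0, 0, 0], [0, 0, 0.7], 1], [[0, 0, 0], [0, 0, 0.7], 1], [[0, 0, 0], [0, 0, 0.6], 1], [[0, 0, 0], [0, 0, 0.5], 1], [[0, 0, 0], [0, 0, 0.38], 1], [[0, 0, 0], [0, 0, 0], 1], [[0, 0, 0], [0, 0, 0], 0.2], [[0, 0, 0], [0, 0, 0], -0.2], [[0, 0, 0], [0, 0, 0], -1], [[0, 0, 0], [0, 0, 0], -1], [[0, 0, 0], [0, 0, 0], -1]], "force": 50}}

```text
t: 3.6
tool_pos: [0.4445, -0.0337, 0.0829]
tool_rot: [0.002, 0.0, 1.0, -0.0]
contact_force: [-0.7, -1.3, 6.1]
opening: 0.589
```

Emit:
{"name": "step_arm", "arguments": {"deltas": [[[0, 0, 0], [0, 0, 0], -1], [[0, 0, 0], [0, 0, 0], -1], [[0, 0, 0], [0, 0, 0], -1]]}}

```text
t: 3.9
tool_pos: [0.4445, -0.0337, 0.0829]
tool_rot: [0.002, 0.0, 1.0, -0.0]
contact_force: [-0.4, -0.4, 5.7]
opening: 0.585
```

Emit:
{"name": "step_arm", "arguments": {"deltas": [[[0, 0, 0], [0, 0, -0.3], -1], [[0, 0, 0], [0, 0, -0.6], -1], [[0, 0, 0], [0, 0, -0.9], -1], [[0, 0, 0], [0, 0, -0.9], -1], [[0, 0, 0], [0, 0, -0.8], -1], [[0, 0, 0], [0, 0, -0.5], -1], [[0, 0, 0], [0, 0, 0], -1], [[0, 0, 0], [0, 0, 0], -1], [[0, 0, 0], [0, 0, 0], -1], [[0, 0, 0], [0, 0, 0], -1]]}}

```text
t: 4.9
tool_pos: [0.443, -0.0337, 0.2394]
tool_rot: [-0.001, 0.0, 1.0, -0.0]
contact_force: [0.2, 0.7, -2.4]
opening: 0.588
```

Emit:
{"name": "step_arm", "arguments": {"deltas": [[[0, 0, 0], [0, 0.4, 0], -1], [[0, 0, 0], [0, 0.8, 0], -1], [[0, 0, 0], [0, 0.9, 0], -1], [[0, 0, 0], [0, 0.9, 0], -1], [[0, 0, 0], [0.12, 0.9, 0], -1], [[0, 0, 0], [0, 0.9, 0], -1], [[0, 0, 0], [0, 0.9, 0], -1], [[0, 0, 0], [0, 0.9, 0], -1], [[0, 0, 0], [0, 0.9, 0], -1], [[0, 0, 0], [0, 0.8, 0], -1], [[0, 0, 0], [0, 0.5, 0], -1], [[0, 0, 0], [0, 0.22, 0], -1]]}}

```text
t: 6.1
tool_pos: [0.4382, 0.3285, 0.2391]
tool_rot: [-0.001, -0.001, 1.0, -0.001]
contact_force: [-0.4, -0.6, -2.6]
opening: 0.587
```

Emit:
{"name": "step_arm", "arguments": {"deltas": [[[0, 0, 0], [0, 0, 0], -1], [[0, 0, 0], [0, 0, 0], -1], [[0, 0, 0], [0, 0, 0], -1]]}}

```text
t: 6.4
tool_pos: [0.439, 0.3262, 0.2412]
tool_rot: [0.0, 0.001, 1.0, 0.0]
contact_force: [0.4, -0.3, -3.8]
opening: 0.585
```

Run:
```python
from h import *
a=capture('side')[:,:,::-1];s=read_state();print(s['tool_pos'],s['contact_force'])
p=s['tool_pos'];print('tin bottom pred',proj('side',[p[0],p[1],p[2]-.0829]),'pan',proj('side',[.438,.331,.082]))
u=cv2.resize(a[130:290,200:380],None,fx=3.7,fy=3.7,interpolation=2)
cv2.imwrite('pics/c8.png',u)
```

```text
[0.43906846 0.32627088 0.24129936] [ 0.37838727 -0.32268224 -1.87901816]
tin bottom pred [270.88630964 218.89094636] pan [271.95532689 252.71125996]
```

View pics/c8.png

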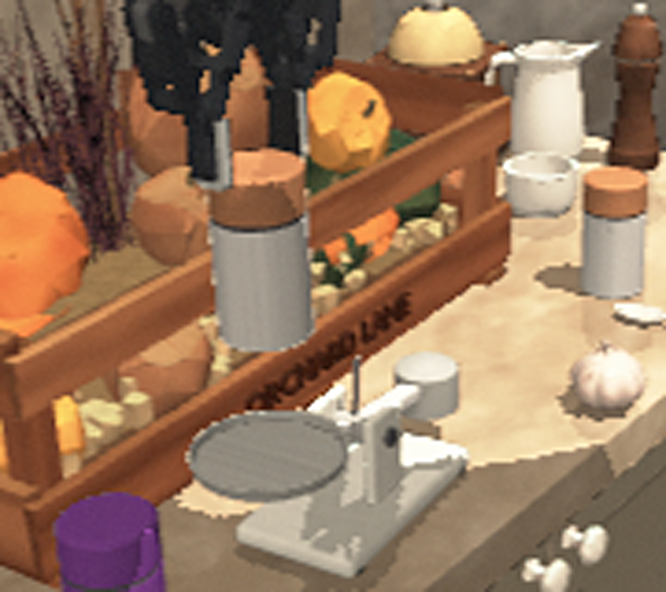

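Emit:
{"name": "step_arm", "arguments": {"deltas": [[[0, 0, 0], [0, 0.1, 0.3], -1], [[0, 0, 0], [0, 0, 0.5], -1], [[0, 0, 0], [0, 0, 0.4], -1], [[0, 0, 0], [0, 0, 0.3], -1], [[0, 0, 0], [0, 0, 0.15], -1], [[0, 0, 0], [0, 0, 0.1], -1], [[0, 0, 0], [0, 0, 0], -1], [[0, 0, 0], [0, 0, 0], -1]]}}

```text
t: 7.25
tool_pos: [0.4391, 0.3313, 0.1717]
tool_rot: [0.0, 0.0, 1.0, 0.0]
contact_force: [0.1, -0.2, -2.8]
opening: 0.587
```

Emit:
{"name": "step_arm", "arguments": {"deltas": [[[0, 0, 0], [0, 0, 0.03], -1], [[0, 0, 0], [0, 0, 0.03], -1], [[0, 0, 0], [0, 0, 0], -1]]}}

```text
t: 7.55
tool_pos: [0.4388, 0.3312, 0.1685]
tool_rot: [-0.0, 0.0, 1.0, 0.0]
contact_force: [0.5, 0.6, -2.5]
opening: 0.589
```

Emit:
{"name": "step_arm", "arguments": {"deltas": [[[0, 0, 0], [0, 0, 0.03], -1], [[0, 0, 0], [0, 0, 0.03], -1], [[0, 0, 0], [0, 0, 0], -1]]}}

```text
t: 7.85
tool_pos: [0.4388, 0.3311, 0.1658]
tool_rot: [-0.0, 0.0, 1.0, -0.0]
contact_force: [-1.1, -0.2, -2.8]
opening: 0.588
```

Emit:
{"name": "step_arm", "arguments": {"deltas": [[[0, 0, 0], [0, 0, 0.03], -1], [[0, 0, 0], [0, 0, 0.03], -1], [[0, 0, 0], [0, 0, 0], -1]]}}

```text
t: 8.15
tool_pos: [0.4391, 0.3312, 0.1643]
tool_rot: [0.0, 0.0, 1.0, 0.0]
contact_force: [-0.5, 0.2, 1.1]
opening: 0.587
```

Run:
```python
from h import *
a=capture('side')[:,:,::-1]
u=cv2.resize(a[130:290,200:380],None,fx=3.7,fy=3.7,interpolation=2)
cv2.imwrite('pics/c9.png',u)
```

```text
(no output)
```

View pics/c9.png

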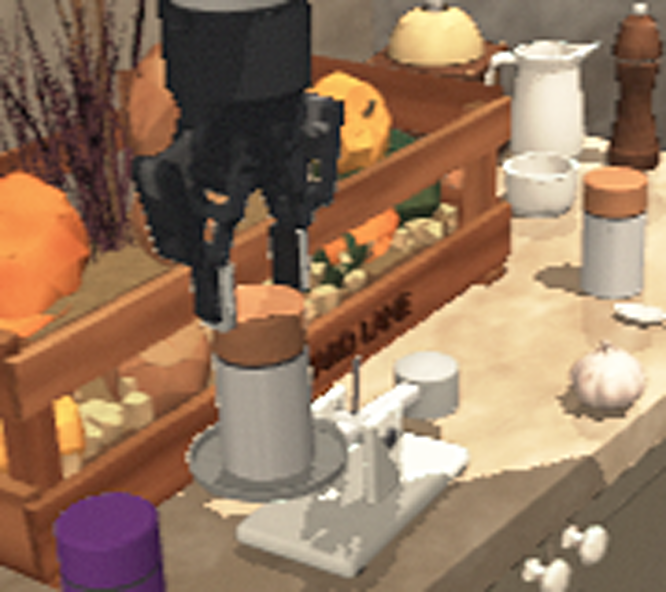

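The tin stands centred on the pan and contact is felt (+1 N). I'll release it and raise the gripper clear.

Emit:
{"name": "step_arm", "arguments": {"deltas": [[[0, 0, 0], [0, 0, 0], 0.3], [[0, 0, 0], [0, 0, 0], 0.6], [[0, 0, 0], [0, 0, 0], 1], [[0, 0, 0], [0, 0, 0], 1], [[0, 0, 0], [0, 0, 0], 1], [[0, 0, 0], [0, 0, 0], 1], [[0, 0, 0], [0, 0, 0], 1], [[0, 0, 0], [0, 0, 0], 1], [[0, 0, 0], [0, 0, 0], 1], [[0, 0, 0], [0, 0, 0], 1], [[0, 0, 0], [0, 0, 0], 1], [[0, 0, 0], [0, 0, 0], 1]]}}

```text
t: 9.4
tool_pos: [0.4389, 0.3312, 0.1637]
tool_rot: [-0.0, 0.0, 1.0, 0.0]
contact_force: [-0.5, -0.9, -0.2]
opening: 1.002
```

Run:
```python
from h import *
a=capture('side')[:,:,::-1]
u=cv2.resize(a[130:290,200:380],None,fx=3.7,fy=3.7,interpolation=2)
cv2.imwrite('pics/c10.png',u);print(read_state()['opening'])
```

```text
1.0016073600399142
```

View pics/c10.png

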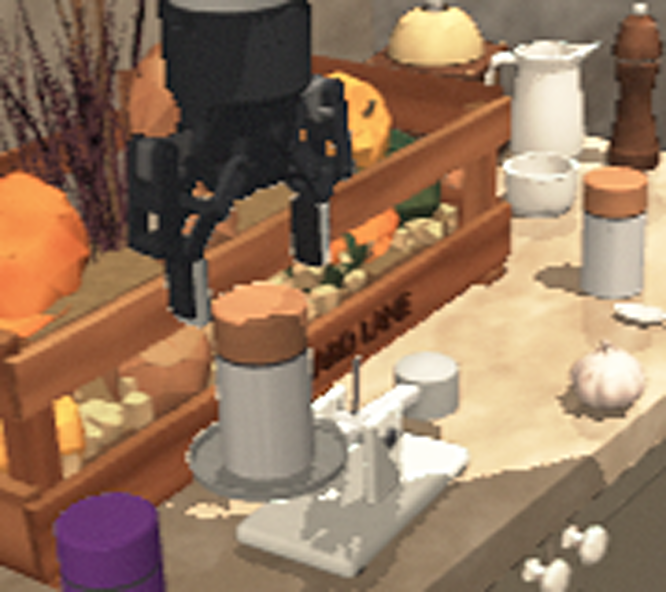

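The pan stayed up, so this tin (formerly at (357,225)) is the nearly empty one and stays there. The other one is the full tin, so I'll fetch it.

Emit:
{"name": "step_arm", "arguments": {"deltas": [[[0, 0, 0], [0, 0, -0.4], 1], [[0, 0, 0], [0, 0, -0.7], 1], [[0, 0, 0], [0, 0, -0.8], 1], [[0, 0, 0], [0, -0.3, -0.6], 1], [[0, 0, 0], [0, -0.7, 0], 1], [[0, 0, 0], [0, -0.9, 0], 1], [[0, 0, 0], [0, -0.9, 0], 1], [[0, 0, 0], [0, -0.9, 0], 1], [[0, 0, 0], [0, -0.9, 0], 1], [[0, 0, 0], [0, -0.9, 0], 1], [[0, 0, 0], [0, -0.9, 0], 1], [[0, 0, 0], [-0.1, -0.9, 0], 1]]}}

```text
t: 10.65
tool_pos: [0.4425, 0.0377, 0.2656]
tool_rot: [0.001, -0.0, 1.0, 0.001]
contact_force: [0.7, 1.0, 0.2]
opening: 1.0
```

Emit:
{"name": "step_arm", "arguments": {"deltas": [[[0, 0, 0], [-0.2, -0.9, 0], 1], [[0, 0, 0], [-0.2, -0.9, 0], 1], [[0, 0, 0], [-0.2, -0.9, 0], 1], [[0, 0, 0], [-0.2, -0.8, 0], 1], [[0, 0, 0], [-0.22, -0.76, 0], 1], [[0, 0, 0], [0, 0, 0], 1], [[0, 0, 0], [0, 0, 0], 1], [[0, 0, 0], [0, 0, 0], 1]]}}

```text
t: 11.45
tool_pos: [0.4835, -0.1308, 0.2645]
tool_rot: [0.0, 0.0, 1.0, 0.0]
contact_force: [0.8, -1.0, 0.4]
opening: 0.995
```

Run:
```python
from h import *
a=capture('side')[:,:,::-1];b=capture('top')[:,:,::-1];s=read_state();print(s['tool_pos'],s['contact_force'])
p=s['tool_pos'];print('tip pred',proj('side',p-[0,0,.022]))
print(proj('side',[.4837,-.1351,.098]))
m=np.zeros(a.shape[:2],np.uint8);h=cv2.cvtColor(a,cv2.COLOR_BGR2HSV);m[160:205,345:385]=((h[...,1]>110)&(h[...,0]<20)&(h[...,2]>100))[160:205,345:385]
for B in blobs(m,20):print(B)
u=cv2.resize(a[60:260,320:430],None,fx=2.8,fy=2.8,interpolation=2)
v=cv2.resize(b[190:260,200:300],None,fx=4.4,fy=4.4,interpolation=2)
v=cv2.copyMakeBorder(v,0,u.shape[0]-v.shape[0],0,0,0)
cv2.imwrite('pics/c11.png',np.hstack([u,v]))
```

```text
[ 0.48344388 -0.13052416  0.26430396] [-0.27326885 -0.71684855 -0.41508657]
tip pred [367.14257735 129.54873809]
[366.16349084 177.124513  ]
((366.0831074977416, 181.39114724480578), 184.5, (358, 175, 17, 14), ((366.0221252441406, 181.38992309570312), (13.736490249633789, 17.65118408203125), 88.29915618896484))
((373.35028248587565, 168.15254237288136), 29.5, (368, 163, 10, 9), ((373.0794677734375, 167.95709228515625), (6.9341912269592285, 9.793240547180176), 50.84815216064453))
```

View pics/c11.png

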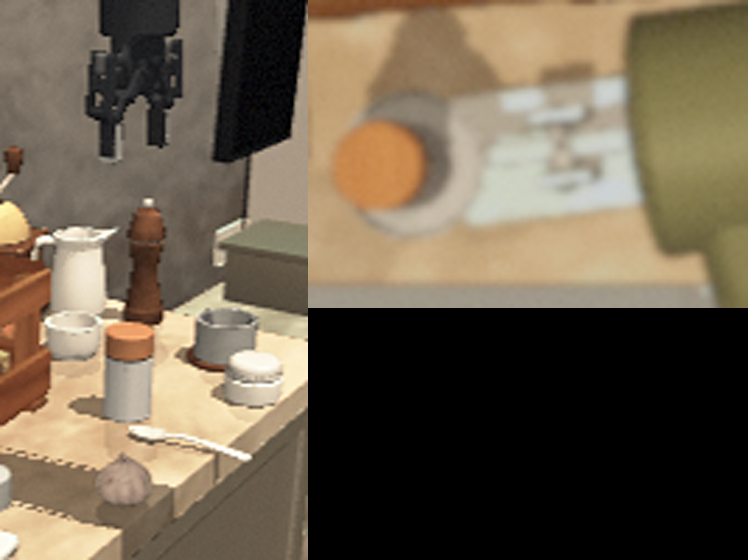

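Emit:
{"name": "step_arm", "arguments": {"deltas": [[[0, 0, 0], [0, -0.11, 0.5], 1], [[0, 0, 0], [0, 0, 0.8], 1], [[0, 0, 0], [0, 0, 0.8], 1], [[0, 0, 0], [0, 0, 0.8], 1], [[0, 0, 0], [0, 0, 0.7], 1], [[0, 0, 0], [0, 0, 0.5], 1], [[0, 0, 0], [0, 0, 0.4], 1], [[0, 0, 0], [0, 0, 0.1], 1], [[0, 0, 0], [0, 0, 0], 1], [[0, 0, 0], [0, 0, 0], 0.2], [[0, 0, 0], [0, 0, 0], -0.2], [[0, 0, 0], [0, 0, 0], -1]], "force": 60}}

```text
t: 12.75
tool_pos: [0.4844, -0.1359, 0.0815]
tool_rot: [0.001, 0.0, 1.0, -0.0]
contact_force: [-0.4, -0.4, 4.6]
opening: 0.581
```

Emit:
{"name": "step_arm", "arguments": {"deltas": [[[0, 0, 0], [0, 0, 0], -1], [[0, 0, 0], [0, 0, 0], -1], [[0, 0, 0], [0, 0, 0], -1], [[0, 0, 0], [0, 0, 0], -1], [[0, 0, 0], [0, 0, 0], -1]]}}

```text
t: 13.25
tool_pos: [0.4843, -0.1359, 0.0815]
tool_rot: [0.001, 0.0, 1.0, -0.0]
contact_force: [-1.0, -0.1, 5.5]
opening: 0.583
```

Emit:
{"name": "step_arm", "arguments": {"deltas": [[[0, 0, 0], [0, 0, -0.4], -1], [[0, 0, 0], [0, 0, -0.8], -1], [[0, 0, 0], [0, 0, -0.9], -1], [[0, 0, 0], [0, 0, -0.6], -1], [[0, 0, 0], [0, 0, -0.3], -1], [[0, 0, 0], [0, 0, 0], -1], [[0, 0, 0], [0, 0, 0], -1], [[0, 0, 0], [0, 0, 0], -1]]}}

```text
t: 14.05
tool_pos: [0.4826, -0.1354, 0.1973]
tool_rot: [-0.002, 0.0, 1.0, 0.0]
contact_force: [0.4, 0.2, -3.7]
opening: 0.585
```

Emit:
{"name": "step_arm", "arguments": {"deltas": [[[0, 0, 0], [0, -0.4, 0], -1], [[0, 0, 0], [0.1, -0.8, 0], -1], [[0, 0, 0], [0.1, -0.9, 0], -1], [[0, 0, 0], [0.1, -0.9, 0], -1], [[0, 0, 0], [0.1, -0.8, 0], -1], [[0, 0, 0], [0, -0.7, 0], -1], [[0, 0, 0], [0, -0.4, 0], -1], [[0, 0, 0], [0, -0.1, 0], -1], [[0, 0, 0], [0, 0, 0], -1], [[0, 0, 0], [0, 0, 0], -1], [[0, 0, 0], [0, 0, 0], -1]]}}

```text
t: 15.15
tool_pos: [0.4676, -0.3348, 0.1997]
tool_rot: [0.0, -0.0, 1.0, 0.0]
contact_force: [0.2, -0.2, -3.9]
opening: 0.582
```

Run:
```python
from h import *
a=capture('side')[:,:,::-1];b=capture('top')[:,:,::-1];s=read_state();print(s['tool_pos'],s['contact_force'])
p=s['tool_pos'];print('bottom pred',proj('side',p-[0,0,.0815]),proj('top',p-[0,0,.0815]))
print('cup',proj('side',[.468,-.3355,.054]))
u=cv2.resize(a[110:210,360:450],None,fx=6,fy=6,interpolation=2)
v=cv2.resize(b[180:260,430:500],None,fx=3.5,fy=3.5,interpolation=2)
v=cv2.copyMakeBorder(v,0,u.shape[0]-v.shape[0],0,0,0)
cv2.imwrite('pics/c12.png',np.hstack([u,v]))
```

```text
[ 0.46762999 -0.33494061  0.19988673] [ 0.96633749  0.79528167 -3.92852285]
bottom pred [401.36758331 154.80797107] [471.98664672 215.2675878 ]
cup [400.02490087 173.20176852]
```

View pics/c12.png

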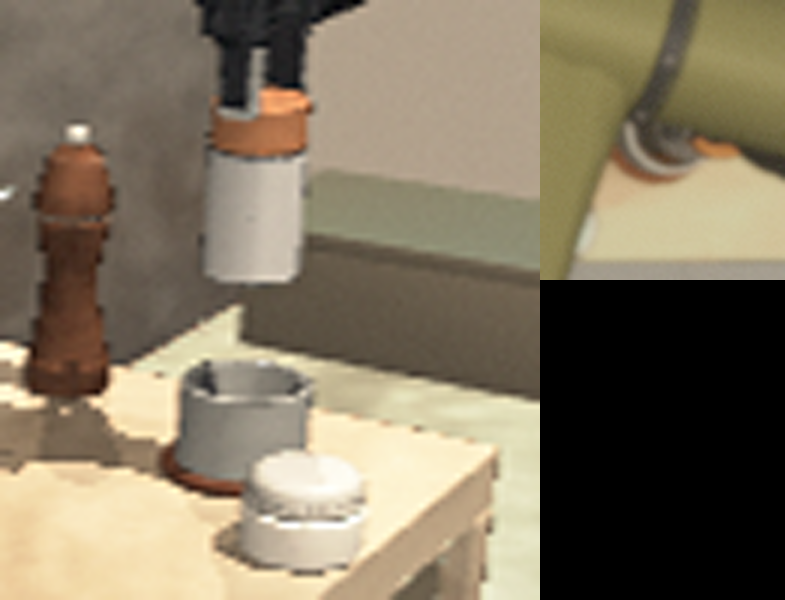

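Emit:
{"name": "step_arm", "arguments": {"deltas": [[[0, 0, 0], [0, 0, 0.3], -1], [[0, 0, 0], [0, 0, 0.5], -1], [[0, 0, 0], [0, 0, 0.4], -1], [[0, 0, 0], [0, 0, 0.2], -1], [[0, 0, 0], [0, 0, 0.1], -1], [[0, 0, 0], [0, 0, 0], -1], [[0, 0, 0], [0, 0, 0], -1], [[0, 0, 0], [0, 0, 0], -1]]}}

```text
t: 16.05
tool_pos: [0.4678, -0.3359, 0.1407]
tool_rot: [0.001, 0.0, 1.0, -0.0]
contact_force: [-0.5, -0.8, -3.4]
opening: 0.585
```

Run:
```python
from h import *
a=capture('side')[:,:,::-1];b=capture('top')[:,:,::-1];s=read_state();print(s['tool_pos'],s['contact_force'])
p=s['tool_pos'];print('bottom pred',proj('side',p-[0,0,.0815]))
u=cv2.resize(a[125:205,365:430],None,fx=7,fy=7,interpolation=2)
v=cv2.resize(b[200:240,440:490],None,fx=6,fy=6,interpolation=2)
v=cv2.copyMakeBorder(v,0,u.shape[0]-v.shape[0],0,0,0)
cv2.imwrite('pics/c13.png',np.hstack([u,v]))
```

```text
[ 0.46765069 -0.33580441  0.14036108] [ 0.26341544 -0.957103   -4.99714539]
bottom pred [400.25844599 171.82733703]
```

View pics/c13.png

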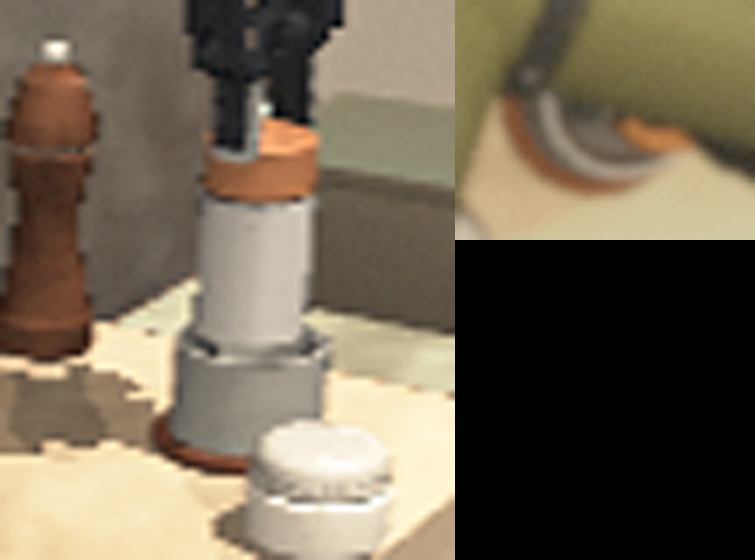

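Emit:
{"name": "step_arm", "arguments": {"deltas": [[[0, 0, 0], [0, 0, 0.1], -1], [[0, 0, 0], [0, 0, 0.1], -1], [[0, 0, 0], [0, 0, 0.1], -1], [[0, 0, 0], [0, 0, 0.1], -1], [[0, 0, 0], [0, 0, 0.05], -1], [[0, 0, 0], [0, 0, 0.05], -1], [[0, 0, 0], [0, 0, 0], -1]]}}

```text
t: 16.85
tool_pos: [0.4673, -0.3359, 0.1196]
tool_rot: [-0.0, 0.0, 1.0, -0.0]
contact_force: [1.7, -2.8, -3.8]
opening: 0.583
```

Emit:
{"name": "step_arm", "arguments": {"deltas": [[[0, 0, 0], [0, 0, 0.05], -1], [[0, 0, 0], [0, 0, 0.05], -1], [[0, 0, 0], [0, 0, 0.05], -1], [[0, 0, 0], [0, 0, 0], -1]]}}

```text
t: 17.25
tool_pos: [0.4672, -0.3359, 0.1137]
tool_rot: [-0.0, 0.0, 1.0, -0.0]
contact_force: [-0.4, -3.4, -0.8]
opening: 0.581
```

Emit:
{"name": "step_arm", "arguments": {"deltas": [[[0, 0, 0], [0, 0, 0.05], -1], [[0, 0, 0], [0, 0, 0.05], -1], [[0, 0, 0], [0, 0, 0], -1]]}}

```text
t: 17.55
tool_pos: [0.4673, -0.336, 0.1095]
tool_rot: [-0.0, 0.0, 1.0, -0.0]
contact_force: [-0.0, -5.2, -0.4]
opening: 0.585
```

The springs push the tin towards −y, so I'll follow them by about 1.5 mm.

Emit:
{"name": "step_arm", "arguments": {"deltas": [[[0, 0, 0], [0, -0.04, 0], -1], [[0, 0, 0], [0, 0, 0], -1], [[0, 0, 0], [0, 0, 0], -1]]}}

```text
t: 17.85
tool_pos: [0.4671, -0.3369, 0.1088]
tool_rot: [-0.001, 0.0, 1.0, 0.001]
contact_force: [0.9, -2.2, -2.3]
opening: 0.582
```

Emit:
{"name": "step_arm", "arguments": {"deltas": [[[0, 0, 0], [0, 0, 0.04], -1], [[0, 0, 0], [0, 0, 0], -1], [[0, 0, 0], [0, 0, 0], -1]]}}

```text
t: 18.15
tool_pos: [0.4672, -0.337, 0.1075]
tool_rot: [-0.0, 0.0, 1.0, 0.0]
contact_force: [-0.1, -2.3, -2.9]
opening: 0.582
```

Emit:
{"name": "step_arm", "arguments": {"deltas": [[[0, 0, 0], [0, -0.02, 0.04], -1], [[0, 0, 0], [0, 0, 0.03], -1], [[0, 0, 0], [0, 0, 0], -1]]}}

```text
t: 18.45
tool_pos: [0.4673, -0.338, 0.1051]
tool_rot: [-0.0, 0.0, 1.0, 0.0]
contact_force: [-0.8, -2.0, -2.9]
opening: 0.585
```

Emit:
{"name": "step_arm", "arguments": {"deltas": [[[0, 0, 0], [0, 0, 0.04], -1], [[0, 0, 0], [0, 0, 0.03], -1], [[0, 0, 0], [0, 0, 0], -1]]}}

```text
t: 18.75
tool_pos: [0.4673, -0.338, 0.1022]
tool_rot: [-0.0, 0.0, 1.0, 0.0]
contact_force: [0.8, -1.8, -2.0]
opening: 0.581
```

Emit:
{"name": "step_arm", "arguments": {"deltas": [[[0, 0, 0], [0, 0, 0.03], -1], [[0, 0, 0], [0, 0, 0.03], -1], [[0, 0, 0], [0, 0, 0], -1]]}}

```text
t: 19.05
tool_pos: [0.4672, -0.338, 0.0998]
tool_rot: [-0.0, 0.0, 1.0, 0.0]
contact_force: [1.0, -1.5, -1.7]
opening: 0.584
```

Emit:
{"name": "step_arm", "arguments": {"deltas": [[[0, 0, 0], [0, 0, 0.03], -1], [[0, 0, 0], [0, 0, 0.03], -1], [[0, 0, 0], [0, 0, 0], -1]]}}

```text
t: 19.35
tool_pos: [0.4674, -0.3381, 0.0976]
tool_rot: [-0.0, 0.0, 1.0, 0.0]
contact_force: [0.7, -2.2, -0.7]
opening: 0.581
```

Emit:
{"name": "step_arm", "arguments": {"deltas": [[[0, 0, 0], [0, 0, 0.03], -1], [[0, 0, 0], [0, 0, 0.02], -1], [[0, 0, 0], [0, 0, 0], -1]]}}

```text
t: 19.65
tool_pos: [0.4678, -0.3383, 0.097]
tool_rot: [0.001, 0.0, 1.0, -0.0]
contact_force: [0.1, 0.3, 5.6]
opening: 0.585
```

Emit:
{"name": "step_arm", "arguments": {"deltas": [[[0, 0, 0], [0, 0, 0.03], -1], [[0, 0, 0], [0, 0, 0.02], -1], [[0, 0, 0], [0, 0, 0], -1]]}}

```text
t: 19.95
tool_pos: [0.4683, -0.3384, 0.0965]
tool_rot: [0.001, -0.0, 1.0, -0.001]
contact_force: [-2.0, 1.7, 10.5]
opening: 0.584
```

The cushion is felt: fz went from −0.7 to 10.5 N while the tin barely moved. I'll press a little more and hold.

Emit:
{"name": "step_arm", "arguments": {"deltas": [[[0, 0, 0], [0, 0, 0.03], -1], [[0, 0, 0], [0, 0, 0.02], -1], [[0, 0, 0], [0, 0, 0], -1], [[0, 0, 0], [0, 0, 0], -1], [[0, 0, 0], [0, 0, 0], -1], [[0, 0, 0], [0, 0, 0], -1]]}}

```text
t: 20.55
tool_pos: [0.4687, -0.3385, 0.0959]
tool_rot: [0.002, -0.0, 1.0, -0.001]
contact_force: [-2.9, 3.2, 15.6]
opening: 0.584
```

Run:
```python
from h import *
a=capture('side')[:,:,::-1];s=read_state();print(s['tool_pos'],s['contact_force'],s['wrist_torque'])
p=s['tool_pos']
u=cv2.resize(a[125:205,365:430],None,fx=7,fy=7,interpolation=2)
cv2.imwrite('pics/c14.png',u)
```

```text
[ 0.46871717 -0.33851416  0.09588886] [-2.33383154  3.83892476 15.66467779] [1.735999   0.86452981 0.04108326]
```

View pics/c14.png

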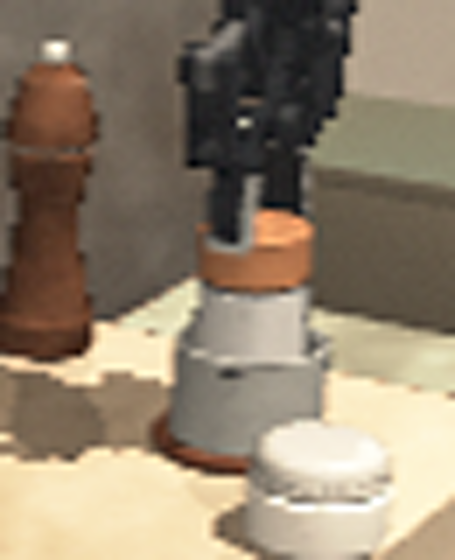

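Emit:
{"name": "step_arm", "arguments": {"deltas": [[[0, 0, 0], [0, 0, -0.05], -1], [[0, 0, 0], [0, 0, -0.05], -1], [[0, 0, 0], [0, 0, 0], -1], [[0, 0, 0], [0, 0, 0], -0.1], [[0, 0, 0], [0, 0, 0], 0.2], [[0, 0, 0], [0, 0, 0], 0.5], [[0, 0, 0], [0, 0, 0], 1], [[0, 0, 0], [0, 0, 0], 1], [[0, 0, 0], [0, 0, 0], 1], [[0, 0, 0], [0, 0, 0], 1], [[0, 0, 0], [0, 0, 0], 1]]}}

```text
t: 21.7
tool_pos: [0.4673, -0.338, 0.0955]
tool_rot: [-0.0, 0.0, 1.0, 0.0]
contact_force: [-0.6, 0.5, -0.1]
opening: 1.001
```

Emit:
{"name": "step_arm", "arguments": {"deltas": [[[0, 0, 0], [0, 0, -0.2], 1], [[0, 0, 0], [0, 0, -0.4], 1], [[0, 0, 0], [0, 0, -0.8], 1], [[0, 0, 0], [0, 0, -0.8], 1], [[0, 0, 0], [0, 0, -0.8], 1], [[0, 0, 0], [0, 0, -0.8], 1], [[0, 0, 0], [0, 0, 0], 1], [[0, 0, 0], [0, 0, 0], 1]]}}

```text
t: 22.5
tool_pos: [0.4678, -0.3382, 0.2499]
tool_rot: [0.002, 0.0, 1.0, -0.0]
contact_force: [0.2, 0.9, -1.1]
opening: 0.999
```

Run:
```python
from h import *
a=capture('side')[:,:,::-1];s=read_state();print(s['t'],s['tool_pos'],s['contact_force'])
for z in(.0144+.098,.0144+.07):print(proj('side',[.468,-.338,z]))
u=cv2.resize(a[145:205,365:430],None,fx=6,fy=6,interpolation=2)
v=cv2.resize(a[180:290,240:310],None,fx=5,fy=5,interpolation=2)[:360]
v=cv2.copyMakeBorder(v,0,360-v.shape[0],0,0,0)
cv2.imwrite('pics/c15.png',np.hstack([u,v]))
b=capture('top');cv2.imwrite('pics/top2.png',b[:,:,::-1])
```

```text
22.55 [ 0.46741576 -0.33795718  0.24835249] [ 0.44644509  0.44698394 -0.46346711]
[401.55062244 156.30421902]
[400.97275617 164.37825338]
```

View pics/c15.png

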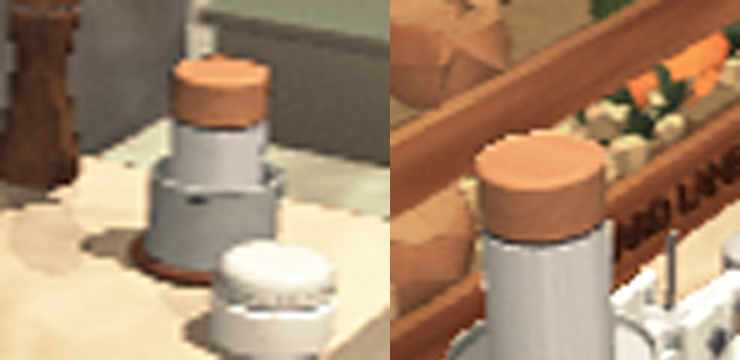

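View pics/top2.png

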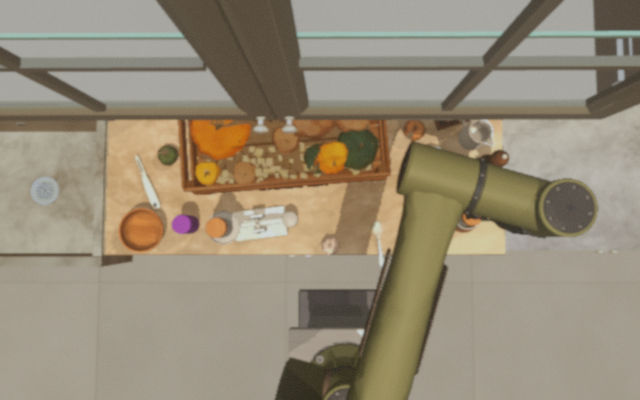

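Run:
```python
from h import *
a=cv2.imread('pics/top2.png');h=cv2.cvtColor(a,cv2.COLOR_BGR2HSV);m=np.zeros(a.shape[:2],np.uint8)
m[212:245,203:230]=((h[...,1]>125)&(h[...,0]<20)&(h[...,2]>130))[212:245,203:230]
for B in blobs(m):print(B[:3],cast('top',B[0],.18))
print('pan up z .087 centre',cast('top',(223.1,226.4),.087))
a=capture('side')[:,:,::-1]
cv2.imwrite('pics/c16.png',cv2.resize(a[170:300,230:400],None,fx=4,fy=4,interpolation=2))
```

```text
((215.83861992209236, 227.13800779076237), 299.5, (206, 218, 21, 19)) [0.43714173 0.32841271 0.18      ]
pan up z .087 centre [0.43933276 0.32977294 0.087     ]
```

View pics/c16.png

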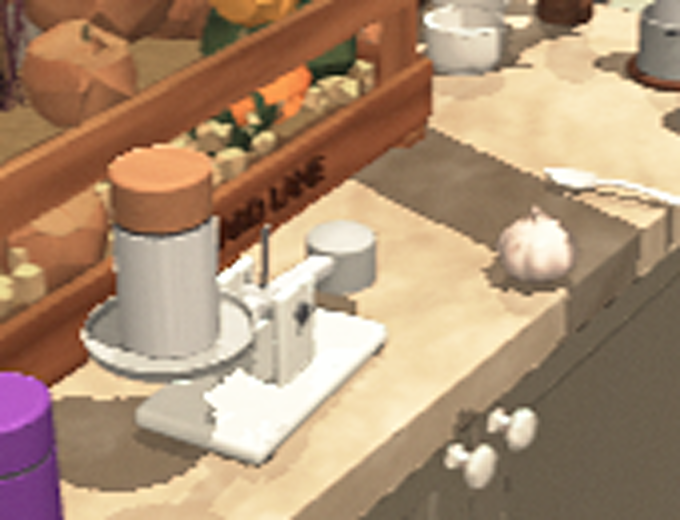

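The nearly empty tin stands centred (about 3 mm off) with the pan up, the full tin is deep in the cup, and the bystanders are unmoved. I'll hand in.

```bash
python3 -c "
from rig import *
print(hand_in())"
```

```text
the job is handed in; nothing more can be done
None
```

I weighed one tin, pressed the other down into the spring cup, and handed the job in after about 22.7 s of the 72 s allowed. `hand_in` gives no verdict, so I can't say how it was judged.

- **Nearly empty tin:** this is the one first seen at top-camera pixel (357,225). The pan stayed up after I let it go, so I left it there. In the last pictures it stands upright, about 3 mm from the pan centre, with the pan still up.
- **Full tin:** I did not put this tin on the balance. I took it as full because the first was nearly empty, and the lift confirmed it: about 3.9 N against 2.6 N for the first tin.
- **Pressing in:** in the cup the springs pushed the tin towards −y, so I followed by about 2 mm. I felt the cushion about 38 mm below the rim. I then pressed to about 15.6 N at the wrist, roughly 19.5 N with the tin's weight, and held it for about 0.4 s.
- **After release:** the tin in the cup stands upright, and its lid appears within about 0.3 pixel of where I predicted for a depth of about 39.6 mm. The gripper is open, about 15 cm above where it let go, and touches nothing.

The teaspoon, garlic, ramekin and timer look unmoved by eye. No check failed, and the only disagreements were 1–5 mm differences between the two cameras' position estimates.

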